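# Bed the block down on its parallels in the ball vise

## Task

The block nipped in the leaning ball vise has ridden up off its two parallels, and the near parallel has crept out to one side. First slide the near parallel back under the block until its ends are level with those of its twin, then take the soft-faced mallet and tap the block down square until it beds hard on both parallels and neither can slide any more, touching the block with nothing but the mallet. Finally stand the mallet back on its face on the bench mat, and leave everything else on the bench as it is.

Things in the scene. Friction and masses are not known exactly. Their poses are not given: they have to be found in the camera images.
- vise: engraver's ball vise, fixed: 132 mm steel ball on a 180 mm round foot, leaning 28 deg to its near (-x) side. Two black jaws 22 mm thick, 110 long, 38 high above a flat bed, 40 mm apart: near one fixed, far one sprung. Origin: middle of the bed between the jaws, 127 mm above the bench. z: leaning axis, up out of the jaws; y: level, along the jaws; x: from near (lower) to far jaw
- block: plain aluminium block clamped in the jaws: 40 (x) by 110 (y) by 40 mm (z), 0.48 kg. Origin: centre of its underside; axes as the vise's. Starts with the underside 22 to 25 mm above the bed; home is 16 mm, on the parallels. The jaws' grip holds it: 7 to 15 N along the vise's -z moves it down, it stays where left; some 25 N once it has bottomed beds it hard, and it then keeps the parallels pinched
- par_near: steel parallel on the bed under the block, against the near jaw: 16 (x) by 180 (y) by 16 mm (z), 0.36 kg, loose. Origin: centre of its underside; axes as the vise's. It starts 28 to 42 mm too far to the vise's +y: that end stands out 118 to 132 mm from the vise's middle. Slides along the jaw with 2 to 4 N
- par_far: its twin, of the same size, lying loose on the bed beneath the block on the side of the far jaw, about centred in the vise (its ends stand out some 90 mm either way). Origin: centre of its underside; axes as the vise's
- mallet: soft-faced mallet standing on one face, 0.36 kg. Head 80 mm tall (z): steel middle 38 mm square, 16 to 64 mm above the lower face, between round white nylon faces 34 mm across. Wooden handle 19 mm thick, pointing to -x, 40 mm above the lower face, reaching 168 mm from the head's axis. Origin: centre of the lower face
- mat: dark leather bench mat, fixed, 200 mm square, 3 mm thick. Origin: centre of its underside
- graver: bystander: graver with mushroom handle, 130 mm long, lying
- file: bystander: flat file with wooden handle, 240 mm long, lying
- hammer: bystander: steel hammer, 220 mm long, lying
- caliper: bystander: steel vernier caliper, 190 mm long, lying
- ring_clamp: bystander: wooden ring clamp, 135 mm long, lying
- paste_jar: bystander: jar, 56 mm across, 60 mm high
- bench_block: bystander: square steel bench block, 75 mm, 22 mm high
Not all that is in view belongs to the job. There is more than one size of the block; the one meant has the size given above. What is shaped like the par_near but red is not meant.

How it is judged (in metres and radians):
On the way, in this order (a step that is already met when the one before it is completed fails the run):
1. the near parallel's ends are level with its twin's (within 6 mm), the block still up (y of par_near in the frame of par_far between -0.006 and 0.006 m and z of block in the frame of vise above 0.02 m), for 0.2 s.
2. the mallet is on the block and the block is down on the parallels (underside within 2.5 mm of home, square within 0.035 rad) (z of block in the frame of vise below 0.0185 m and angle between the z axis of block and the z axis of vise, either way round below 0.035 rad and contact force between mallet and block above 1 N).
At the end, for the whole second after the job is handed in: block within 2.5 mm of home, square within 0.035 rad and bearing on each parallel with over 0.3 N, so that they are trapped; near parallel level with its twin within 8 mm, the twin within 12 mm of the vise's middle; mallet at rest, upright, its face centre within 88 mm of the mat's middle in x and y (z of block in the frame of vise between 0.0135 and 0.0185 m and angle between the z axis of block and the z axis of vise, either way round below 0.035 rad and y of par_near in the frame of par_far between -0.008 and 0.008 m and y of par_far in the frame of vise between -0.012 and 0.012 m and x of mallet in the frame of mat between -0.088 and 0.088 m and y of mallet in the frame of mat between -0.088 and 0.088 m and z of mallet in the frame of mat below 0.008 m and angle between mallet's own z axis and vertical below 0.1 rad and linear speed of each of mallet, block below 0.02 m/s and contact force between block and par_near above 0.3 N and contact force between block and par_far above 0.3 N); the robot touches nothing.
It fails at once if the robot touches the block itself (more than 2 N) (contact force between any of the fingers, the arm and block above 2 N).
It fails at once if a bystander is moved by more than 30 mm (distance of any of graver, file, hammer, caliper, ring_clamp, paste_jar, bench_block from where it was at the start of the episode above 0.03 m).
It also fails if it takes over 59 s, if anything falls off the work surface, if the arm or the gripper's body presses on something with over 40 N, if the wrist force passes 120 N, or if a joint passes its speed limit or range.

## Robot

A 6-joint arm with a two-finger parallel gripper is mounted at the origin on the work surface. World frame = base frame: x ahead of the robot, y to its left, z up, the work surface at z = 0. Lengths are in mm, angles in rad, forces in N, time in s.
With the tool pointing down it reaches from about 350 to 975 mm from the base axis. Payload 7.1 kg.
Tool frame: the origin (TCP) lies at the very end of the fingers, on their centre line; the grasp point (between the pads) lies 19 mm behind it (ctrl.pinch_z is the z of the grasp point in the tool frame, in mm); z points along the fingers, y is the direction in which the jaws open and shut (so a half turn about z gives the same grasp; the last joint's range is limited). The gripper opens to 88 mm and grips with 3 to 60 N. Pads are 20 mm wide; open, the fingers measure 115 mm over their backs; the gripper's body (75 mm by 178 mm) begins 61 mm behind the grasp point.
Start: joints at [-1.192, 0.423, 1.63, -0, 1.089, -0.019], TCP at [242.135, -576.173, 222.675] pointing down, gripper open.
Joint ranges: [-3, 3], [-0.9, 2.11], [0.09, 2.58], [-1.31, 4.45], [0.11, 2.69], [-2.54, 2.54]. Speed limits (rad/s): [2.39, 2.39, 3.01, 3.14, 3.14, 3.14].

## Interface

Orientations are given as a rotation vector (axis times angle).
In Python, from workcell import get_obs, optics, ctrl gives the robot as it stands.
- The arm moves only by the shell command python3 -m jog 'ROWS'. ROWS is a JSON object of lists of equal length, an entry for each row: "delta_rot": the turn, a rotation vector about the tool's x, y, z in rad, a list of three; "translation": the shift along the tool's x, y, z in mm, a list of three; "hand": the opening, from -1 (shut) to 1 (fully open). In form: {"delta_rot": [[rx, ry, rz], ...], "translation": [[x, y, z], ...], "hand": [hand, ...]}. A call has 1 to 5 rows; each row is the pose to reach, as a shift and turn from the pose commanded when the call began, along the tool's axes at that moment; what a row does not reach only later rows make up. A row lasts 1/10 s, in which the tool goes at most 50 mm and 8.59 degrees, less where a joint would pass 70% of its speed; a pose out of reach is approached as far as the arm can. A call with a gripper value outside its range is refused whole. The fingers move at their own pace and stop on an object; the grip force is fixed at half the most. Time passes only in rows, so rows that repeat a pose let the fingers close. It gives the time, the measured TCP pose, the force and the opening at its end, in the units of the state.
- get_obs(): the state, without advancing time (a new reading comes with each control period).
- optics.get_image(name): name is "scene" or "side" or "wrist"; returns the picture (384x512x3 uint8, red, green, blue); there is no depth.
- optics.calibration(name): a dict with "intrinsics" (3x3 intrinsics, pixels), "cam_to_world" (4x4, takes a point from camera to world coordinates). Camera axes: x right, y up, looking along -z (the intrinsics and any distortion apply to the point x, -y, -z); pixel columns grow to the right and rows downward; lengths in mm; the calibration is good to about 2 mm. A picture is of the moment at which its call begins: read the wrist's pose just before it. calibration takes no time and is no camera call; for the wrist camera it gives the pose at the moment of the call.
- ctrl.close_job(): hands the job in, once; it reports no verdict.
The state is a dict: "t": time; "qpos": joint angles; "qvel": joint speeds; "joint_torque": joint torques, N m; "ee_pos": TCP position; "orientation": TCP orientation; "ft_force": force on the tool from outside, world axes, zero at the start; "moment": the same for the moment, N m; "width": finger opening in mm.
Only numpy, scipy, OpenCV 4.12 (cv2) and the standard library are available. Lean on these libraries where they do the work, as an engineer would, in place of code of your own. Each camera call takes 0.05 s, during which the arm holds its last target. There are 200 camera calls.

## Working session

There is one attempt and no reset: what is moved stays moved. The work goes in short steps, Python scripts to look and compute and a shell command to move; the robot and the scene stay as the last step left them, time stands still between calls to the robot, and variables do not carry over. Pictures are saved under pics/ and viewed, about 8 in all and at most 12, crops included, and the job is handed in when it is done.

```bash
ls; mkdir -p pics
python3 - <<'E'
from workcell import get_obs, optics, ctrl
import cv2,numpy as np
for n in ["scene","side"]:
    im=optics.get_image(n); cv2.imwrite(f"pics/{n}0.png",im[:,:,::-1])
    c=optics.calibration(n); print(n,np.round(c["intrinsics"],1).tolist(),np.round(c["cam_to_world"],3).tolist())
print({k:np.round(v,3).tolist() for k,v in get_obs().items()},ctrl.pinch_z)
a=cv2.imread("pics/scene0.png");b=cv2.imread("pics/side0.png")
cv2.imwrite("pics/s0.png",cv2.resize(a,(800,600),interpolation=cv2.INTER_CUBIC))
cv2.imwrite("pics/d0.png",cv2.resize(b,(800,600),interpolation=cv2.INTER_CUBIC))
E
```

```text
pics
scene [[426.0, 0.0, 257.1], [0.0, 426.0, 197.5], [0.0, 0.0, 1.0]] [[-0.272, -0.541, 0.795, 1746.238], [0.962, -0.15, 0.227, 344.901], [-0.004, 0.827, 0.562, 943.394], [0.0, 0.0, 0.0, 1.0]]
side [[465.0, 0.0, 258.0], [0.0, 465.0, 192.5], [0.0, 0.0, 1.0]] [[-0.995, 0.058, -0.086, 421.306], [-0.102, -0.707, 0.7, 1125.071], [-0.021, 0.705, 0.709, 1238.541], [0.0, 0.0, 0.0, 1.0]]
{'t': 0.1, 'qpos': [-1.192, 0.424, 1.631, -0.0, 1.089, -0.019], 'qvel': [-0.001, -0.001, -0.004, 0.0, 0.001, -0.0], 'joint_torque': [0.001, -54.561, -27.432, 0.065, 0.019, -0.0], 'ee_pos': [241.96, -575.698, 221.992], 'orientation': [-3.078, -0.621, 0.0], 'ft_force': [-0.09, 0.842, 0.491], 'moment': [-0.059, 0.027, -0.009], 'width': 87.694} -18.700000000000003
```

View pics/s0.png

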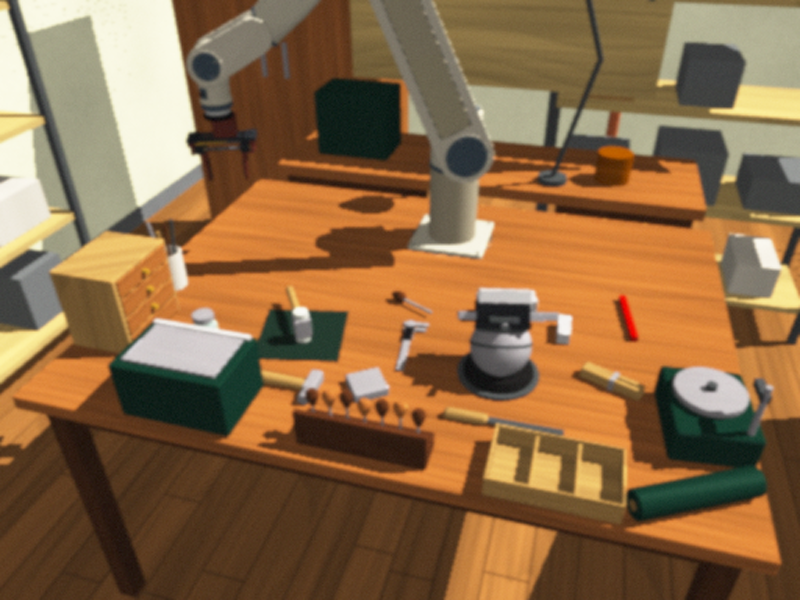

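View pics/d0.png

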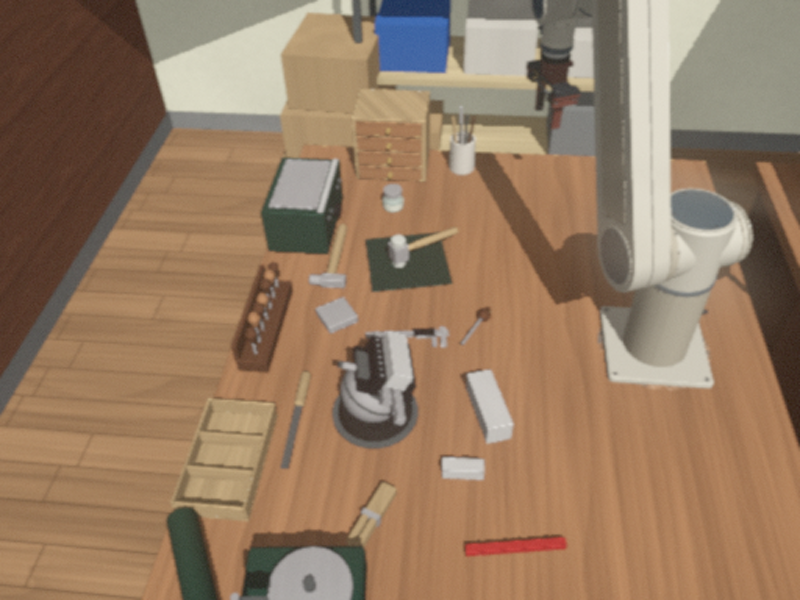

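Scene view: the vise is at (500,340) with the clamped block on top. The mallet stands on the mat at (302,325). Lookalikes in the side view: a long white block at (490,405), a short white block at (463,467), a red bar at (515,546), and a steel hammer at (330,270). The block I want is the one in the jaws at (395,360), and the parallels are the ones under it. Next I check this in a close crop.

```bash
cat > h.py <<'E'
from workcell import get_obs, optics, ctrl
import cv2,numpy as np
from scipy.spatial.transform import Rotation as R
def ray(n,u,v,cal=None):
    c=cal or optics.calibration(n);T=np.array(c["cam_to_world"]);K=np.array(c["intrinsics"])
    p=np.linalg.inv(K)@[u,v,1]; d=T[:3,:3]@[p[0],-p[1],-p[2]]; return T[:3,3],d/np.linalg.norm(d)
def onz(n,u,v,z,cal=None):
    o,d=ray(n,u,v,cal); return o+d*(z-o[2])/d[2]
def tri(a,b):
    (o,d),(p,e)=a,b; s=np.linalg.lstsq(np.c_[d,-e],p-o,rcond=None)[0]
    x,y=o+d*s[0],p+e*s[1]; return (x+y)/2,np.linalg.norm(x-y)
def proj(n,P,cal=None):
    c=cal or optics.calibration(n);T=np.array(c["cam_to_world"]);K=np.array(c["intrinsics"])
    q=T[:3,:3].T@(np.array(P)-T[:3,3]); p=K@[q[0],-q[1],-q[2]]; return p[:2]/p[2]
E
python3 - <<'E'
from h import *
s=512/800
a=cv2.imread("pics/scene0.png");b=cv2.imread("pics/side0.png")
A=cv2.resize(a[175:260,285:375],(400,378),interpolation=cv2.INTER_CUBIC)
B=cv2.resize(b[205:290,205:295],(400,378),interpolation=cv2.INTER_CUBIC)
C=cv2.resize(a[175:240,160:230],(400,371),interpolation=cv2.INTER_CUBIC)[:220]
D=cv2.resize(b[140:190,230:300],(400,286),interpolation=cv2.INTER_CUBIC)[:220]
cv2.imwrite("pics/crop1.png",np.vstack([np.hstack([A,B]),np.hstack([C,D])]))
print("foot scene",onz("scene",499*s,376*s,8),"side",onz("side",375*s,412*s,8))
for nm,pts in dict(scene=[(271,309),(348,313),(335,359),(259,356)],side=[(366,240),(441,233),(451,283),(371,290)]).items():
    P=np.array([onz(nm,u*s,v*s,3) for u,v in pts]);print("mat",nm,P.mean(0).round(),P.round().tolist())
print("mallet top", tri(ray("scene",301*s,313*s),ray("side",398*s,239*s)))
print("handle end", tri(ray("scene",291*s,289*s),ray("side",455*s,232*s)))
E
```

```text
foot scene [616.31447796 241.22991536   8.        ] side [595.97402318 239.6284246    8.        ]
mat scene [ 577. -234.    3.] [[504.0, -352.0, 3.0], [469.0, -160.0, 3.0], [650.0, -126.0, 3.0], [686.0, -297.0, 3.0]]
mat side [ 576. -237.    3.] [[691.0, -309.0, 3.0], [498.0, -353.0, 3.0], [461.0, -164.0, 3.0], [653.0, -124.0, 3.0]]
mallet top (array([ 597.05186096, -226.19933768,   78.83858057]), np.float64(6.105939184691595))
handle end (array([ 459.75860252, -312.95522281,   42.01857489]), np.float64(0.48550595689718956))
```

View pics/crop1.png

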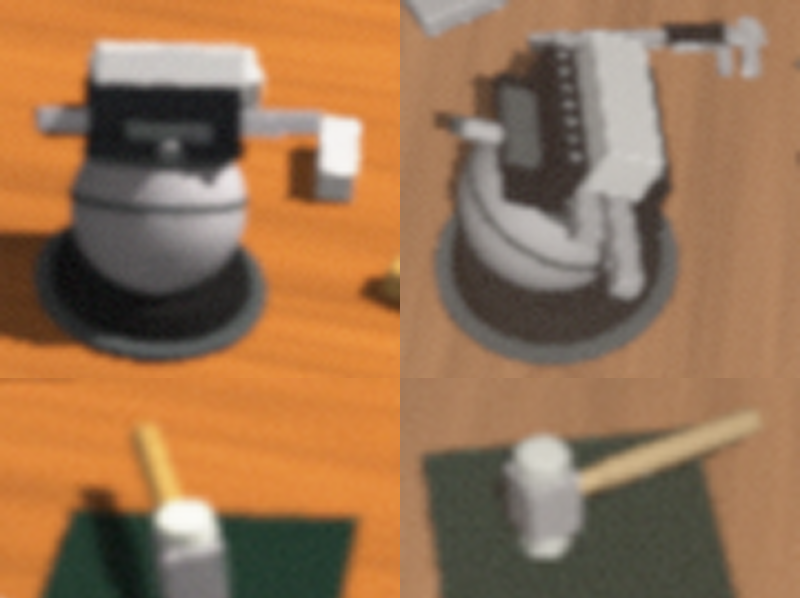

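The crop shows a plain block between the black jaws. In the side view the near parallel's end (crop 628,290) stands out past its twin's (585,250). The mallet stands on the mat with its handle pointing up-left. Next I move above the vise for a close look.

```bash
cat >> h.py <<'E'
def tool(yaw,tilt=0):  # tool x=vise y, y=vise x, z=-vise z for a vise of given yaw, tilt (deg)
    y,t=np.radians([yaw,tilt]); V=R.from_euler('z',y)*R.from_euler('y',-t)
    M=V.as_matrix(); return R.from_matrix(np.c_[M[:,1],M[:,0],-M[:,2]])
def go(p,Rt):
    o=get_obs(); Rc=R.from_rotvec(o["orientation"])
    print("now",np.round(o["ee_pos"],1),"t",o["t"],"trans",np.round(Rc.inv().apply(np.array(p)-o["ee_pos"]),1),"rot",np.round((Rc.inv()*Rt).as_rotvec(),3),"F",np.round(o["ft_force"],1))
E
python3 -c "
from h import *
go([560,260,400],tool(15)); print(optics.calibration('wrist'),R.from_rotvec(get_obs()['orientation']).as_matrix().round(3))"
```

```text
now [ 242.  -575.7  222. ] t 0.1 trans [ 617.  -647.5 -177.1] rot [-1.000e-03 -1.000e-03 -1.435e+00] F [-0.1  0.8  0.5]
{'intrinsics': array([[277.56350157,   0.        , 257.543477  ],
       [  0.        , 277.56350157, 190.258939  ],
       [  0.        ,   0.        ,   1.        ]]), 'cam_to_world': array([[ 3.88432380e-01,  8.83834478e-01,  2.60685444e-01,
         3.13451023e+02],
       [-9.21474763e-01,  3.73218479e-01,  1.07667213e-01,
        -5.44994058e+02],
       [-2.13262986e-03, -2.82036490e-01,  9.59401308e-01,
         3.83862760e+02],
       [ 0.00000000e+00,  0.00000000e+00,  0.00000000e+00,
         1.00000000e+00]])} [[ 0.922  0.387 -0.001]
 [ 0.387 -0.922  0.001]
 [ 0.    -0.001 -1.   ]]
```

```bash
python3 -m jog '{"delta_rot":[[0,0,-0.145],[0,0,-0.29],[0,0,-0.435],[0,0,-0.58],[0,0,-0.72]],"translation":[[31,-32,-22],[62,-64,-44],[93,-96,-66],[124,-128,-88],[155,-160,-110]],"hand":[-1,-1,-1,-1,-1]}'; python3 -c "
from h import *
go([560,260,330],tool(15))"
```

```text
t: 0.6
ee_pos: [323.1, -366.7, 333.2]
orientation: [-2.658, -1.673, -0.0]
ft_force: [0.8, -0.6, 0.2]
width: 51.4
now [ 323.1 -366.7  333.2] t 0.6 trans [667.5 -57.7   3.4] rot [-0.    -0.001 -0.709] F [ 0.8 -0.6  0.2]
```

```bash
python3 -m jog '{"delta_rot":[[0,0,-0.1],[0,0,-0.2],[0,0,-0.3],[0,0,-0.4],[0,0,-0.5]],"translation":[[48,-4,0],[96,-8,0],[144,-12,0],[192,-16,0],[240,-20,0]],"hand":[-1,-1,-1,-1,-1]}'; python3 -c "
from h import *
go([560,260,330],tool(15))"
```

```text
t: 1.1
ee_pos: [410.2, -142.2, 332.7]
orientation: [2.164, 2.277, 0.0]
ft_force: [0.7, -0.1, 1.0]
width: 11.7
now [ 410.2 -142.2  332.7] t 1.1 trans [394.  170.1   2.6] rot [ 0.     0.    -0.211] F [ 0.7 -0.1  1. ]
```

```bash
python3 -m jog '{"delta_rot":[[0,0,-0.05],[0,0,-0.1],[0,0,-0.15],[0,0,-0.2],[0,0,-0.211]],"translation":[[45,19,0],[90,38,0],[135,57,0],[180,76,0],[220,95,0]],"hand":[-1,-1,-1,-1,-1]}';python3 -c "
from h import *
go([560,260,330],tool(15))"
```

```text
t: 1.6
ee_pos: [494.7, 82.5, 332.5]
orientation: [-1.914, -2.491, 0.0]
ft_force: [0.2, 0.2, 0.7]
width: 0.2
now [494.7  82.5 332.5] t 1.6 trans [154.7 108.8   2.5] rot [-0.    -0.    -0.001] F [0.2 0.2 0.7]
```

```bash
python3 -m jog '{"delta_rot":[[0,0,0],[0,0,0],[0,0,0],[0,0,0],[0,0,0]],"translation":[[40,28,5],[80,56,10],[120,84,18],[155,109,23],[155,109,23]],"hand":[-1,-1,-1,-1,-1]}';python3 - <<'E'
from h import *
import pickle
cal=optics.calibration("wrist"); im=optics.get_image("wrist"); pickle.dump((im,cal,get_obs()),open("w1.pkl","wb"))
print(get_obs()["ee_pos"])
c=im[100:384,100:420,::-1]; cv2.imwrite("pics/w1.png",cv2.resize(c,None,fx=2.1,fy=2.1,interpolation=cv2.INTER_CUBIC))
E
```

```text
t: 2.1
ee_pos: [561.0, 262.0, 307.8]
orientation: [-1.912, -2.491, 0.001]
ft_force: [-0.6, 0.4, -1.0]
width: 0.5
[560.29657948 259.76832344 308.11917819]
```

View pics/w1.png

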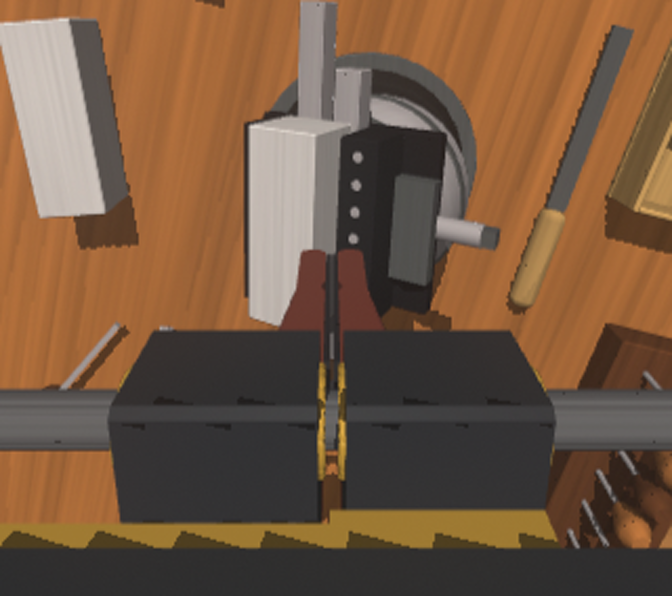

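The wrist view shows the near parallel's end at crop (302–336, 2) and the twin's end at (338–371, 69). The block's top face runs from (248,127)–(316,137) at its +y end down to (250,315). I cast these points onto their known heights.

Run:
```python
from h import *
import pickle
im,cal,o=pickle.load(open("w1.pkl","rb"))
f=lambda u,v,z: onz("wrist",100+u/2.1,100+v/2.1,z,cal).round(1)
print("near NU",f(302,2,131.7),"FU",f(328,2,139.2),"FL",f(336,6,125.1))
print("far NU",f(338,70,143),"FU",f(362,70,150.5),"FL",f(371,74,136.4))
# yaw: near parallel left edge, right edge
for a,b,z in [((302,2),(299,118),131.7),((336,6),(334,68),125.1),((371,74),(371,125),136.4)]:
    p,q=f(*a,z),f(*b,z); print("yaw",np.degrees(np.arctan2(-(p-q)[0],(p-q)[1])))
zt=64; c,s=np.cos(np.radians(28)),np.sin(np.radians(28))
for nm,(u,v),x in [("nearTop+y",(248,127),-20),("farTop+y",(316,137),20),("nearTop-y",(250,315),-20)]:
    print(nm,f(u,v,127+zt*c+x*s))
g=im[100:165,190:290,::-1]; cv2.imwrite("pics/w1b.png",cv2.resize(g,None,fx=8,fy=8,interpolation=cv2.INTER_CUBIC))
```

```text
near NU [523.  342.2 131.7] FU [536.9 345.8 139.2] FL [541.6 345.2 125.1]
far NU [551.5 312.6 143. ] FU [563.8 316.6 150.5] FL [570.2 314.8 136.4]
yaw 12.721559814663246
yaw 13.307431872854862
yaw 16.244374958883608
nearTop+y [513.6 275.3 174.1]
farTop+y [548.1 283.1 192.9]
nearTop-y [538.4 171.1 174.1]
```

View pics/w1b.png

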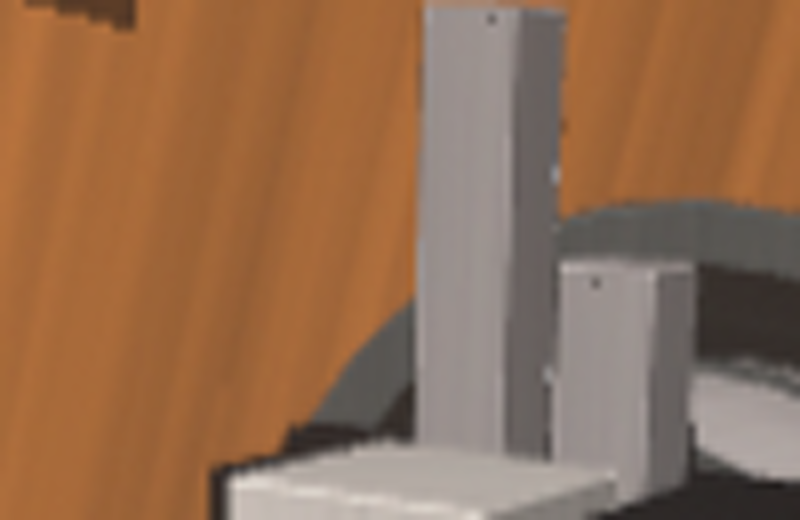

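The 8x crop puts the near parallel's top corners at (425,8) and (521,8), and the twin's at (560,262) and (657,262). Its left edge runs down to (415,440). Next I work out the slide distance and the push position.

Run:
```python
from h import *
import pickle
im,cal,o=pickle.load(open("w1.pkl","rb"))
f=lambda u,v,z: onz("wrist",190+u/8,100+v/8,z,cal)
N=[f(425,8,131.7),f(521,8,139.2),f(565,12,125.1)]; F=[f(560,262,143),f(657,262,150.5),f(696,265,136.4)]
for a,b,z in [((425,8),(415,440),131.7),((521,8),(502,450),139.2),((565,12),(545,450),125.1),((696,265),(688,470),136.4),((657,262),(645,490),150.5)]:
    p,q=f(*a,z),f(*b,z); print("yaw",np.degrees(np.arctan2(-(p-q)[0],(p-q)[1])).round(1))
for yaw in (13.5,15):
    V=R.from_euler('zy',np.radians([yaw,-28])[:2]) if 0 else R.from_euler('z',yaw,degrees=True)*R.from_euler('y',-28,degrees=True)
    print(yaw,"diff",(V.inv().apply(N)[:,1].mean()-V.inv().apply(F)[:,1].mean()))
    loc=np.array([[-20,0,16],[-4,0,16],[-4,0,0]])
    eN=(np.array(N)-V.apply(loc)).mean(0); eF=(np.array(F)-V.apply(loc+[24,0,0])).mean(0)
    print("near end line pt",eN,"far",eF,"far-90",eF-90*V.apply([0,1,0]), "residual",(np.array(N)-V.apply(loc)-eN).round(1).tolist())
```

```text
yaw 12.8
yaw 12.3
yaw 12.5
yaw 13.9
yaw 12.8
13.5 diff 34.64930599120751
near end line pt [546.19629864 347.83637619 126.96362693] far [553.45680567 313.94559697 126.99630942] far-90 [574.46688841 226.43230414 126.99630942] residual [[0.5, -0.0, -0.0], [0.3, 0.1, -0.0], [-0.8, -0.1, 0.0]]
15 diff 35.1698453754035
near end line pt [546.1109238  348.17254044 126.96362693] far [553.50798596 313.74407409 126.99630942] far-90 [576.80170002 226.81074972 126.99630942] residual [[0.4, 0.3, -0.0], [0.3, 0.1, -0.0], [-0.7, -0.4, 0.0]]
```

```bash
cat >> h.py <<'E'
O=np.array([574,226.5,127.]); VY=13.0
V=R.from_euler('z',VY,degrees=True)*R.from_euler('y',-28,degrees=True)
def vis(x,y,z): return O+V.apply([x,y,z])
def inv(p): return V.inv().apply(np.array(p)-O)
def gv(x,y,z):
    go(vis(x,y,z),tool(VY,28)); print("vise coords now",inv(get_obs()["ee_pos"]).round(1))
E
python3 -c "
from h import *
gv(-14,150,60)"
```

```text
now [560.3 259.8 308.1] t 2.15 trans [115.7 -30.4 134.7] rot [-0.491 -0.008  0.034] F [ 0.2 -1.2 -0.4]
vise coords now [ 79.8  35.5 162.7]
```

```bash
python3 -m jog '{"delta_rot":[[-0.12,-0.002,0.008],[-0.25,-0.004,0.017],[-0.38,-0.006,0.025],[-0.491,-0.008,0.034],[-0.491,-0.008,0.034]],"translation":[[45,-8,0],[90,-16,30],[116,-30,70],[116,-30,110],[116,-30,135]],"hand":[-1,-1,-1,-1,-1]}';python3 -c "
from h import *
gv(-14,150,3)"
```

```text
t: 2.65
ee_pos: [498.9, 361.5, 173.6]
orientation: [1.734, 2.178, 0.548]
ft_force: [1.5, -0.1, -0.1]
width: 0.2
now [498.9 361.5 173.6] t 2.65 trans [ 1.5  1.7 58.2] rot [ 0.003 -0.    -0.001] F [ 1.5 -0.1 -0.1]
vise coords now [-15.9 148.4  61.2]
```

```bash
python3 -m jog '{"delta_rot":[[0,0,0],[0,0,0],[0,0,0],[0,0,0],[0,0,0]],"translation":[[0,0,30],[0,0,57],[0,0,57],[-5,0,57],[-10,0,57]],"hand":[-1,-1,-1,-1,-1]}';python3 - <<'E'
from h import *
gv(-14,100,3)
im=optics.get_image("wrist"); 
g=im[60:260,150:370,::-1]; cv2.imwrite("pics/w2.png",cv2.resize(g,None,fx=3,fy=3,interpolation=cv2.INTER_CUBIC))
E
```

```text
t: 3.15
ee_pos: [530.6, 357.9, 125.9]
orientation: [1.737, 2.175, 0.547]
ft_force: [0.1, 1.0, 0.1]
width: 0.4
now [530.6 357.9 125.9] t 3.15 trans [-37.8  -2.1   2. ] rot [ 0.004  0.001 -0.004] F [0.1 1.  0.1]
vise coords now [-11.8 137.8   5. ]
```

View pics/w2.png

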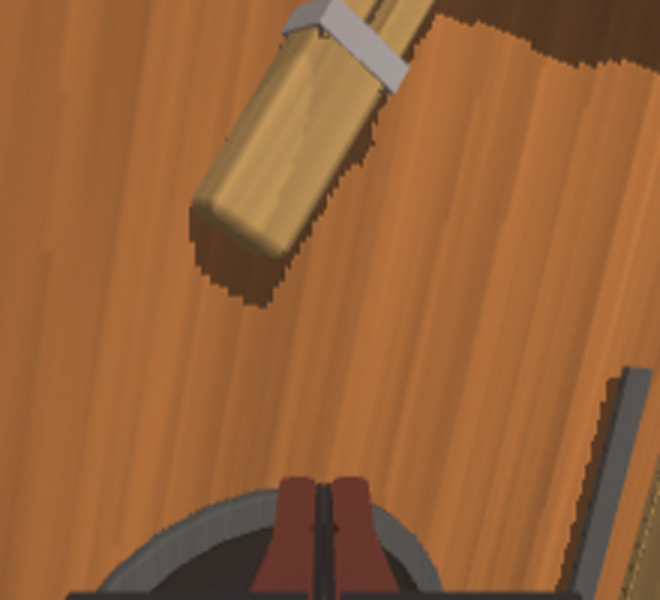

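The wrist camera only sees the fingers here; they hide the parallel. I push using the force reading, then check with the side camera.

```bash
python3 -m jog '{"delta_rot":[[0,0,0],[0,0,0],[0,0,0],[0,0,0],[0,0,0]],"translation":[[-2,-2,1],[-7,-2,1],[-13,-2,1],[-19,-2,1],[-25,-2,1]],"hand":[-1,-1,-1,-1,-1]}';python3 -c "
from h import *
gv(-14,100,3)"
```

```text
t: 3.7
ee_pos: [535.1, 334.3, 123.3]
orientation: [1.736, 2.176, 0.549]
ft_force: [-2.6, 5.7, 3.3]
width: 0.2
now [535.1 334.3 123.3] t 3.7 trans [-13.8  -0.2   0.2] rot [ 0.004 -0.    -0.003] F [-2.6  5.7  3.3]
vise coords now [-13.8 113.8   3.2]
```

```bash
python3 -m jog '{"delta_rot":[[0,0,0],[0,0,0],[0,0,0],[0,0,0],[0,0,0]],"translation":[[-4,0,0],[-7,0,0],[-10,0,0],[-11,0,0],[-11,0,0]],"hand":[-1,-1,-1,-1,-1]}';python3 -m jog '{"delta_rot":[[0,0,0],[0,0,0],[0,0,0],[0,0,0],[0,0,0]],"translation":[[15,0,0],[40,0,0],[80,0,-20],[90,0,-60],[60,0,-100]],"hand":[-1,-1,-1,-1,-1]}';python3 - <<'E'
from h import *
go([560,265,308],tool(15))
E
```

```text
t: 4.2
ee_pos: [537.5, 323.3, 123.0]
orientation: [1.737, 2.176, 0.547]
ft_force: [-0.9, 4.7, 2.7]
width: 0.7
t: 4.7
ee_pos: [476.6, 373.7, 210.7]
orientation: [1.734, 2.181, 0.544]
ft_force: [0.1, -1.3, 0.5]
width: 0.5
now [476.6 373.7 210.7] t 4.7 trans [-124.8   95.7  -59.1] rot [ 0.489  0.009 -0.034] F [ 0.1 -1.3  0.5]
```

```bash
python3 -m jog '{"delta_rot":[[0.12,0,-0.01],[0.25,0,-0.02],[0.38,0,-0.03],[0.489,0.009,-0.034],[0.489,0.009,-0.034]],"translation":[[0,10,-30],[-30,35,-55],[-70,60,-59],[-110,90,-59],[-125,96,-59]],"hand":[-1,-1,-1,-1,-1]}';python3 - <<'E'
from h import *
import pickle
cal=optics.calibration("wrist"); im=optics.get_image("wrist"); pickle.dump((im,cal,get_obs()),open("w2.pkl","wb"))
print(get_obs()["ee_pos"],get_obs()["orientation"])
g=im[100:165,190:290,::-1]; cv2.imwrite("pics/w3.png",cv2.resize(g,None,fx=8,fy=8,interpolation=cv2.INTER_CUBIC))
E
```

```text
t: 5.2
ee_pos: [565.6, 258.7, 309.7]
orientation: [-1.921, -2.485, -0.002]
ft_force: [0.0, 0.2, -0.5]
width: 0.5
[565.1770213  257.11889507 308.79970183] [1.92239335e+00 2.48290223e+00 1.63490921e-03]
```

View pics/w3.png

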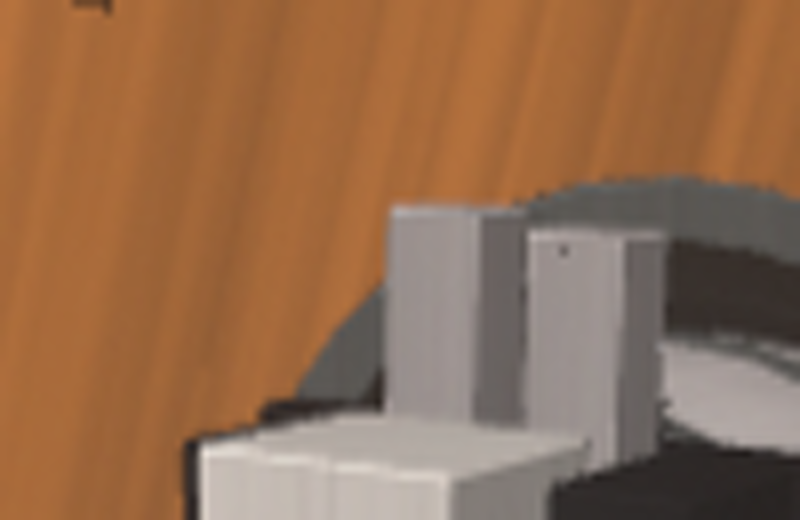

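The near parallel's end is now at (388–526, 208) and the twin's at (528–664, 235), so they are almost level. I measure what is left, and also the block's end corners at (198,450), (452,478) and (585,442).

Run:
```python
from h import *
import pickle
im,cal,o=pickle.load(open("w2.pkl","rb"))
f=lambda u,v,z: inv(onz("wrist",190+u/8,100+v/8,z,cal)).round(1)
print([f(*a).tolist() for a in [(388,208,131.7),(475,208,139.2),(526,211,125.1)]],[f(*a).tolist() for a in [(528,235,143),(622,235,150.5),(664,238,136.4)]])
c,s=np.cos(np.radians(28)),np.sin(np.radians(28))
for zt in (62,64): print(zt,[f(u,v,127+zt*c+x*s).tolist() for u,v,x in [(198,450,-20),(452,478,20)]])
gv(-14,120,60)
```

```text
[[-19.8, 91.5, 15.8], [-4.6, 92.3, 16.3], [-4.7, 91.3, 0.4]] [[4.1, 88.9, 15.9], [19.4, 89.8, 16.3], [18.7, 88.6, 0.7]]
62 [[-20.8, 61.1, 62.4], [19.0, 61.6, 62.5]]
64 [[-19.8, 61.4, 63.9], [19.9, 61.9, 64.1]]
now [565.2 257.1 308.8] t 5.25 trans [ 89.2 -36.7 135.3] rot [-0.487 -0.006  0.026] F [ 1.3 -1.9 -0.4]
vise coords now [ 83.8  31.8 161.3]
```

They are 2.6 mm apart, within the 6 mm tolerance. The block's middle sits at about y=+6 in my vise frame, since I had assumed the twin was centred. Now the mallet.

```bash
python3 -c "
from h import *
go([590,-230,230],tool(-58))"; python3 -m jog '{"delta_rot":[[0,0,0.12],[0,0,0.24],[0,0,0.36],[0,0,0.48],[0,0,0.6]],"translation":[[-45,0,0],[-90,0,0],[-135,0,0],[-180,0,0],[-225,0,0]],"hand":[1,1,1,1,1]}';python3 -c "
from h import *
go([590,-230,230],tool(-58))"
```

```text
now [565.2 257.1 308.8] t 5.25 trans [-477.8  -98.1   78.9] rot [ 2.000e-03 -1.000e-03  1.265e+00] F [ 1.3 -1.9 -0.4]
t: 5.75
ee_pos: [616.9, 42.6, 306.7]
orientation: [-2.57, -1.804, 0.001]
ft_force: [-0.2, -0.7, -0.8]
width: 36.9
now [616.9  42.6 306.7] t 5.75 trans [-265.6   67.5   76.4] rot [-0.002  0.     0.666] F [-0.2 -0.7 -0.8]
```

```bash
python3 -m jog '{"delta_rot":[[0,0,0.13],[0,0,0.26],[0,0,0.39],[0,0,0.52],[0,0,0.645]],"translation":[[-45,11,0],[-90,22,0],[-135,33,10],[-180,44,20],[-225,56,30]],"hand":[1,1,1,1,1]}';python3 -c "
from h import *
go([590,-230,230],tool(-58))"
```

```text
t: 6.25
ee_pos: [593.8, -187.5, 276.1]
orientation: [-3.008, -0.896, 0.001]
ft_force: [0.5, 0.2, 0.1]
width: 77.1
now [ 593.8 -187.5  276.1] t 6.25 trans [-26.4  33.6  46. ] rot [-0.003 -0.     0.02 ] F [0.5 0.2 0.1]
```

```bash
python3 -m jog '{"delta_rot":[[0,0,0.02],[0,0,0.02],[0,0,0.02]],"translation":[[-20,22,25],[-22,30,35],[-22,30,35]],"hand":[1,1,1]}';python3 - <<'E'
from h import *
import pickle
go([590,-230,230],tool(-58))
cal=optics.calibration("wrist"); im=optics.get_image("wrist"); pickle.dump((im,cal,get_obs()),open("w3.pkl","wb"))
cv2.imwrite("pics/w4.png",cv2.resize(im[:,:,::-1],(800,600),interpolation=cv2.INTER_CUBIC))
E
```

```text
t: 6.55
ee_pos: [592.2, -223.5, 239.8]
orientation: [-3.014, -0.871, 0.003]
ft_force: [-0.5, 0.8, -0.9]
width: 87.4
now [ 592.2 -223.5  239.8] t 6.55 trans [-5.3  4.3  9.8] rot [-0.005  0.001  0.004] F [-0.5  0.8 -0.9]
```

View pics/w4.png

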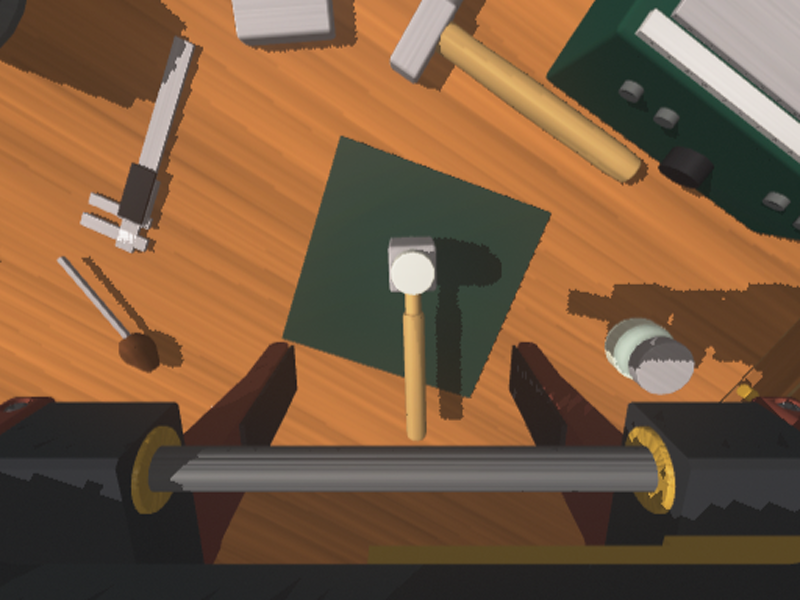

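The mallet's top face is at (412,272), its handle end at (417,438), and the mat corners are clear to see.

Run:
```python
from h import *
import pickle
im,cal,o=pickle.load(open("w3.pkl","rb"))
f=lambda u,v,z: onz("wrist",u*.64,v*.64,z,cal)
h=f(412,272,83); e=f(417,437,43); print(h,e,"len",np.linalg.norm((h-e)[:2]),"yaw",np.degrees(np.arctan2(*(h-e)[1::-1])))
print("mat",np.mean([f(*c,3) for c in [(340,137),(550,212),(470,397),(283,338)]],0))
yaw=np.degrees(np.arctan2(*(h-e)[1::-1]))
go([h[0],h[1],120],tool(yaw-90))
```

```text
[ 598.53626032 -226.02665306   83.        ] [ 457.98820428 -322.49730382   43.        ] len 170.47094331694436 yaw 34.465278617394766
mat [ 577.96261675 -239.10674459    3.        ]
now [ 593.1 -222.7  241.2] t 6.6 trans [  2.7   6.  121.2] rot [-0.003 -0.001 -0.038] F [ 1.   0.9 -0.1]
```

```bash
python3 -m jog '{"delta_rot":[[0,0,-0.038],[0,0,-0.038],[0,0,-0.038],[0,0,-0.038],[0,0,-0.038]],"translation":[[3,6,45],[3,6,90],[3,6,130],[3,6,170],[3,6,200]],"hand":[1,1,1,1,1]}';python3 -c "
from h import *
go([598.5,-226,29],tool(-56))"
```

```text
t: 7.1
ee_pos: [600.2, -224.4, 41.1]
orientation: [-2.997, -0.935, -0.002]
ft_force: [-0.1, 0.0, -0.2]
width: 87.7
now [ 600.2 -224.4   41.1] t 7.1 trans [-2.4  0.4 12.1] rot [-0.001 -0.002  0.011] F [-0.1  0.  -0.2]
```

```bash
python3 -m jog '{"delta_rot":[[0,0,0],[0,0,0],[0,0,0],[0,0,0],[0,0,0]],"translation":[[-2,0,10],[-2,0,12],[-2,0,12],[-2,0,12],[-2,0,12]],"hand":[1,-1,-1,-1,-1]}';python3 -m jog '{"delta_rot":[[0,0,0],[0,0,0],[0,0,0],[0,0,0],[0,0,0]],"translation":[[0,0,0],[0,0,0],[0,0,0],[0,0,0],[0,0,0]],"hand":[-1,-1,-1,-1,-1]}';python3 -c "
from h import *
go([598.5,-226,29],tool(-56))"
```

```text
t: 7.6
ee_pos: [599.6, -228.1, 32.2]
orientation: [2.999, 0.931, 0.007]
ft_force: [-0.2, 0.0, -0.1]
width: 59.3
t: 8.1
ee_pos: [598.5, -227.9, 30.8]
orientation: [-3.0, -0.931, -0.003]
ft_force: [-2.6, 1.5, 6.4]
width: 37.9
now [ 598.5 -227.9   30.8] t 8.1 trans [ 1.  -1.6  1.8] rot [-0.    -0.002  0.009] F [-2.6  1.5  6.4]
```

```bash
python3 -m jog '{"delta_rot":[[0,0,0],[0,0,0],[0,0,0],[0,0,0],[0,0,0]],"translation":[[0,0,-30],[0,0,-75],[0,0,-120],[0,0,-165],[0,0,-210]],"hand":[-1,-1,-1,-1,-1]}';python3 -c "
from h import *
gv(0,6,170)"
```

```text
t: 8.6
ee_pos: [597.3, -227.8, 241.1]
orientation: [-2.998, -0.931, -0.001]
ft_force: [0.4, -0.0, -2.6]
width: 38.0
now [ 597.3 -227.8  241.1] t 8.6 trans [ 166.  -422.5  -35.1] rot [-0.429  0.29  -1.171] F [ 0.4 -0.  -2.6]
vise coords now [ -16.6 -447.9  138.1]
```

```bash
python3 -m jog '{"delta_rot":[[0,0,-0.12],[0,0,-0.24],[0,0,-0.36],[0,0,-0.48],[0,0,-0.6]],"translation":[[14,-38,-10],[28,-76,-20],[42,-114,-30],[56,-152,-40],[70,-190,-50]],"hand":[-1,-1,-1,-1,-1]}';python3 -c "
from h import *
gv(0,6,170); go(vis(0,6,170),tool(13))"
```

```text
t: 9.1
ee_pos: [546.9, -30.5, 290.0]
orientation: [-2.586, -1.782, -0.002]
ft_force: [0.4, 0.1, -3.3]
width: 38.1
now [546.9 -30.5 290. ] t 9.1 trans [ 210.3 -135.8   13.3] rot [-0.474  0.143 -0.58 ] F [ 0.4  0.1 -3.3]
vise coords now [   2.1 -244.4  183.5]
now [546.9 -30.5 290. ] t 9.1 trans [ 210.3 -135.8   13.3] rot [ 0.    -0.002 -0.591] F [ 0.4  0.1 -3.3]
```

```bash
python3 -m jog '{"delta_rot":[[-0.09,0.028,-0.115],[-0.18,0.056,-0.23],[-0.28,0.085,-0.345],[-0.38,0.114,-0.46],[-0.474,0.143,-0.58]],"translation":[[40,-26,-5],[80,-52,-5],[120,-78,-2],[165,-106,5],[205,-132,13]],"hand":[-1,-1,-1,-1,-1]}';python3 -m jog '{"delta_rot":[[0,0,0]],"translation":[[0,0,0]],"hand":[-1]}';python3 -c "
from h import *
gv(0,6,110)"
```

```text
t: 9.6
ee_pos: [497.9, 206.9, 278.0]
orientation: [1.75, 2.173, 0.539]
ft_force: [1.4, -0.2, -4.0]
width: 38.0
t: 9.7
ee_pos: [494.1, 208.5, 274.9]
orientation: [1.748, 2.183, 0.532]
ft_force: [0.4, -0.0, -4.2]
width: 37.6
now [494.1 208.5 274.9] t 9.7 trans [ 5.6  3.5 59. ] rot [-0.012  0.002 -0.006] F [ 0.4 -0.  -4.2]
vise coords now [ -2.9   0.5 169. ]
```

```bash
python3 -m jog '{"delta_rot":[[-0.012,0,-0.006],[-0.012,0,-0.006],[-0.012,0,-0.006],[-0.012,0,-0.006],[-0.012,0,-0.006]],"translation":[[5,3,20],[5,3,40],[5,3,58],[5,3,66],[5,3,66]],"hand":[-1,-1,-1,-1,-1]}';python3 - <<'E'
from h import *
gv(0,6,110)
a=optics.get_image("scene")[165:235,285:375,::-1];b=optics.get_image("side")[190:260,205:295,::-1]
r=lambda q:cv2.resize(q,(400,311),interpolation=cv2.INTER_CUBIC)
w=optics.get_image("wrist")[100:290,110:400,::-1]
cv2.imwrite("pics/m1.png",np.vstack([np.hstack([r(a),r(b)]),cv2.resize(w[:, :],(800,280),interpolation=cv2.INTER_AREA)]))
E
```

```text
t: 10.2
ee_pos: [530.3, 216.2, 219.4]
orientation: [1.746, 2.169, 0.54]
ft_force: [-0.7, -0.0, -2.3]
width: 38.3
now [530.3 216.2 219.4] t 10.2 trans [ 6.1 -3.8 -7.4] rot [ 0.001  0.006 -0.01 ] F [-0.7 -0.  -2.3]
vise coords now [  3.7  -0.2 102.7]
```

View pics/m1.png

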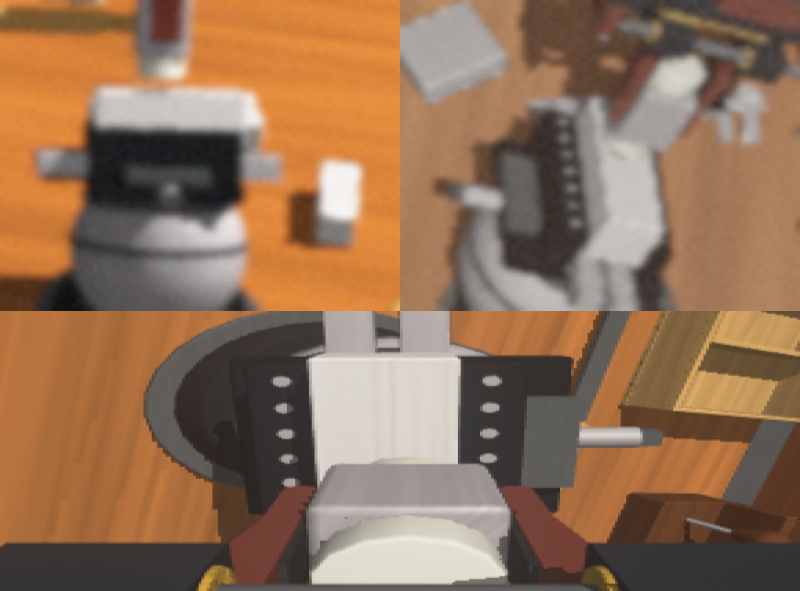

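The mallet is above the block. In the scene view it sits about 8 mm too far toward -y. In the wrist view it is about 5 mm too far toward +x: block middle at 384, head at 405. I correct both and come down.

```bash
python3 -m jog '{"delta_rot":[[0,0,0],[0,0,0],[0,0,0],[0,0,0],[0,0,0]],"translation":[[6,-5,0],[6,-5,0],[6,-5,3],[6,-5,6],[6,-5,6]],"hand":[-1,-1,-1,-1,-1]}';python3 -c "
from h import *
gv(0,6,92)"; python3 -m jog '{"delta_rot":[[0,0,0],[0,0,0],[0,0,0],[0,0,0],[0,0,0]],"translation":[[0,0,1.5],[0,0,3],[0,0,4.5],[0,0,6],[0,0,7.5]],"hand":[-1,-1,-1,-1,-1]}';python3 -c "
from h import *
gv(0,6,92)"
```

```text
t: 10.85
ee_pos: [528.0, 222.5, 213.2]
orientation: [1.743, 2.168, 0.544]
ft_force: [0.6, 0.1, -3.7]
width: 37.7
now [528.  222.5 213.2] t 10.85 trans [-0.4 -0.1  5.5] rot [ 0.004  0.005 -0.009] F [ 0.6  0.1 -3.7]
vise coords now [ 0.1  6.4 97.5]
t: 11.35
ee_pos: [531.2, 223.4, 207.0]
orientation: [1.743, 2.168, 0.545]
ft_force: [-4.9, -1.3, 3.6]
width: 37.8
now [531.2 223.4 207. ] t 11.35 trans [-0.6 -0.1 -1.5] rot [ 0.004  0.005 -0.009] F [-4.9 -1.3  3.6]
vise coords now [ 0.1  6.6 90.5]
```

```bash
python3 -m jog '{"delta_rot":[[0,0,0],[0,0,0],[0,0,0],[0,0,0],[0,0,0]],"translation":[[0,0,1],[0,0,2],[0,0,3],[0,0,4],[0,0,5]],"hand":[-1,-1,-1,-1,-1]}';python3 -c "
from h import *
gv(0,6,92)"; python3 -m jog '{"delta_rot":[[0,0,0],[0,0,0],[0,0,0],[0,0,0],[0,0,0]],"translation":[[0,0,1],[0,0,2],[0,0,3],[0,0,3],[0,0,3]],"hand":[-1,-1,-1,-1,-1]}';python3 -c "
from h import *
gv(0,6,92)"
```

```text
t: 11.85
ee_pos: [533.4, 223.8, 202.6]
orientation: [1.743, 2.168, 0.545]
ft_force: [-4.9, -1.1, 3.9]
width: 37.6
now [533.4 223.8 202.6] t 11.85 trans [-0.6 -0.  -6.4] rot [ 0.004  0.005 -0.009] F [-4.9 -1.1  3.9]
vise coords now [ 0.1  6.5 85.6]
t: 12.35
ee_pos: [534.1, 223.7, 201.4]
orientation: [1.743, 2.167, 0.545]
ft_force: [-21.0, -6.4, 27.1]
width: 37.7
now [534.1 223.7 201.4] t 12.35 trans [-0.3 -0.  -7.8] rot [ 0.004  0.006 -0.01 ] F [-21.   -6.4  27.1]
vise coords now [ 0.1  6.3 84.2]
```

It bottomed at 84.2, as predicted, with about 38 N along the vise axis. I lift off and look.

```bash
python3 -m jog '{"delta_rot":[[0,0,0],[0,0,0],[0,0,0],[0,0,0],[0,0,0]],"translation":[[0,0,0.5],[0,0,0],[0,0,-25],[0,0,-60],[0,0,-95]],"hand":[-1,-1,-1,-1,-1]}';python3 - <<'E'
from h import *
import pickle
cal=optics.calibration("wrist");w=optics.get_image("wrist"); pickle.dump((w,cal),open("w5.pkl","wb"))
print(inv(get_obs()["ee_pos"]))
go([598.5,-226,241],tool(-56))
a=optics.get_image("side")[190:270,205:295,::-1]
cv2.imwrite("pics/m2.png",np.vstack([cv2.resize(w[90:250,150:360,::-1],(800,420),interpolation=cv2.INTER_CUBIC)[:, :],cv2.resize(np.hstack([a,optics.get_image("scene")[165:245,285:375,::-1]]),(400,178))[:, :].repeat(1,0).copy() if 0 else cv2.resize(np.hstack([a,optics.get_image("scene")[165:245,285:375,::-1]]),(800,178))]))
E
```

```text
t: 12.85
ee_pos: [490.3, 214.3, 283.7]
orientation: [1.744, 2.169, 0.543]
ft_force: [1.0, -0.1, -3.4]
width: 37.7
[  1.87871133   7.3577927  182.36897134]
now [490.5 214.8 288.9] t 12.9 trans [-453.7  -13.2   46.8] rot [ 0.436 -0.298  1.168] F [0.3 0.1 0.9]
```

View pics/m2.png

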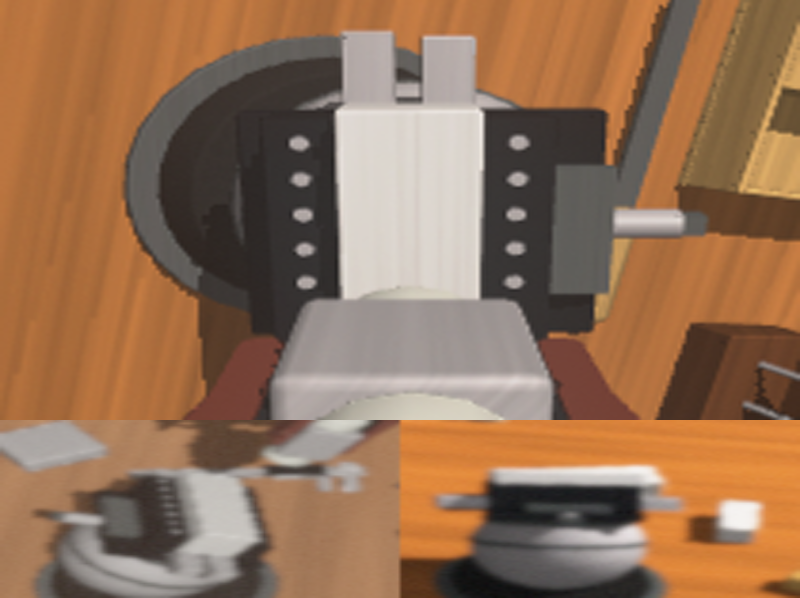

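The block is flush and low in the jaws. The parallel ends are about 2 mm apart (v=32 and v=38) and the block looks square. Now I take the mallet back.

```bash
python3 -m jog '{"delta_rot":[[0.055,-0.035,0.13],[0.11,-0.07,0.26],[0.165,-0.105,0.39],[0.22,-0.14,0.52],[0.27,-0.18,0.65]],"translation":[[-45,-1,-8],[-90,-2,-10],[-135,-3,-10],[-180,-5,-5],[-225,-6,5]],"hand":[-1,-1,-1,-1,-1]}';python3 -c "
from h import *
go([592,-230,200],tool(-56))"
```

```text
t: 13.5
ee_pos: [537.1, -7.9, 274.9]
orientation: [2.551, 1.574, 0.216]
ft_force: [1.6, 1.4, -3.5]
width: 38.0
now [537.1  -7.9 274.9] t 13.5 trans [-178.2  132.5   93. ] rot [ 0.175 -0.099  0.511] F [ 1.6  1.4 -3.5]
```

```bash
python3 -m jog '{"delta_rot":[[0.045,-0.025,0.13],[0.09,-0.05,0.26],[0.135,-0.075,0.39],[0.175,-0.099,0.511],[0.175,-0.099,0.511]],"translation":[[-35,26,15],[-71,52,30],[-107,78,45],[-142,105,60],[-178,132,80]],"hand":[-1,-1,-1,-1,-1]}';python3 -m jog '{"delta_rot":[[0,0,0]],"translation":[[0,0,0]],"hand":[-1]}';python3 -c "
from h import *
go([592,-230,45],tool(-56))"
```

```text
t: 14.0
ee_pos: [591.3, -229.7, 211.3]
orientation: [3.003, 0.92, 0.001]
ft_force: [0.7, 0.7, -3.4]
width: 37.6
t: 14.1
ee_pos: [589.9, -232.3, 208.7]
orientation: [3.004, 0.919, -0.004]
ft_force: [-0.8, 0.8, -3.9]
width: 37.5
now [ 589.9 -232.3  208.7] t 14.1 trans [  3.4  -0.7 163.7] rot [-0.     0.002  0.   ] F [-0.8  0.8 -3.9]
```

Tilt is restored to vertical. Now down to about 3 mm off the mat, then set it down gently.

```bash
python3 -m jog '{"delta_rot":[[0,0,0],[0,0,0],[0,0,0],[0,0,0],[0,0,0]],"translation":[[0,0,45],[0,0,90],[0,0,130],[0,0,160],[0,0,172]],"hand":[-1,-1,-1,-1,-1]}';python3 -m jog '{"delta_rot":[[0,0,0],[0,0,0],[0,0,0]],"translation":[[0,0,2],[0,0,3],[0,0,3]],"hand":[-1,-1,-1]}';python3 -c "
from h import *
go([592,-230,31],tool(-56))"
```

```text
t: 14.6
ee_pos: [587.4, -225.7, 36.8]
orientation: [-2.999, -0.926, 0.006]
ft_force: [0.7, -0.3, -3.2]
width: 37.6
t: 14.9
ee_pos: [591.5, -227.3, 40.6]
orientation: [2.999, 0.926, 0.006]
ft_force: [-0.3, 0.1, -4.0]
width: 38.0
now [ 591.5 -227.3   40.6] t 14.9 trans [-1.1  2.5  9.6] rot [ 0.004 -0.003  0.005] F [-0.3  0.1 -4. ]
```

```bash
python3 -m jog '{"delta_rot":[[0,0,0],[0,0,0],[0,0,0],[0,0,0],[0,0,0]],"translation":[[0,0,2],[0,0,4],[0,0,5],[0,0,5],[0,0,5]],"hand":[-1,-1,-1,-1,-1]}';python3 -c "
from h import *
go([592,-230,31],tool(-56))"
```

```text
t: 15.4
ee_pos: [590.3, -226.9, 34.3]
orientation: [3.001, 0.926, 0.003]
ft_force: [0.7, 0.7, -3.5]
width: 37.9
now [ 590.3 -226.9   34.3] t 15.4 trans [-0.3  3.5  3.3] rot [ 0.002 -0.001  0.005] F [ 0.7  0.7 -3.5]
```

```bash
python3 -m jog '{"delta_rot":[[0,0,0],[0,0,0],[0,0,0],[0,0,0],[0,0,0]],"translation":[[0,0,1],[0,0,2],[0,0,3],[0,0,3],[0,0,3]],"hand":[-1,-1,-1,-1,-1]}';python3 -c "
from h import *
go([592,-230,31],tool(-56))"
```

```text
t: 15.9
ee_pos: [590.2, -226.9, 31.1]
orientation: [3.001, 0.926, 0.002]
ft_force: [-0.4, -0.3, -3.6]
width: 37.7
now [ 590.2 -226.9   31.1] t 15.9 trans [-0.3  3.6  0.1] rot [ 0.001 -0.001  0.005] F [-0.4 -0.3 -3.6]
```

Still hanging free; another 1.5 mm.

```bash
python3 -m jog '{"delta_rot":[[0,0,0],[0,0,0],[0,0,0],[0,0,0]],"translation":[[0,0,0.5],[0,0,1],[0,0,1.5],[0,0,1.5]],"hand":[-1,-1,-1,-1]}'
```

```text
t: 16.3
ee_pos: [590.4, -226.9, 30.2]
orientation: [3.001, 0.926, 0.003]
ft_force: [-1.9, 1.3, 2.7]
width: 37.6
```

Contact, with the weight on the mat. Open and rise.

```bash
python3 -m jog '{"delta_rot":[[0,0,0],[0,0,0],[0,0,0],[0,0,0],[0,0,0]],"translation":[[0,0,0],[0,0,0],[0,0,0],[0,0,0],[0,0,0]],"hand":[0.2,0.6,1,1,1]}'; python3 -m jog '{"delta_rot":[[0,0,0],[0,0,0],[0,0,0],[0,0,0],[0,0,0]],"translation":[[0,0,0],[0,0,-20],[0,0,-60],[0,0,-105],[0,0,-150]],"hand":[1,1,1,1,1]}'; python3 -m jog '{"delta_rot":[[0,0,0],[0,0,0],[0,0,0]],"translation":[[0,0,-40],[0,0,-60],[0,0,-60]],"hand":[1,1,1]}'
python3 - <<'E'
from h import *
import pickle
cal=optics.calibration("wrist");w=optics.get_image("wrist"); pickle.dump((w,cal),open("w6.pkl","wb"))
r=lambda q:cv2.resize(q[:,:,::-1],(400,300),interpolation=cv2.INTER_CUBIC)
s=optics.get_image("side"); c=optics.get_image("scene")
cv2.imwrite("pics/e1.png",np.vstack([np.hstack([r(w),r(s[140:200,225:305])]),np.hstack([r(c),r(s)])]))
E
```

```text
t: 16.8
ee_pos: [590.3, -226.9, 29.7]
orientation: [3.001, 0.926, 0.003]
ft_force: [0.2, 0.6, -0.1]
width: 74.1
t: 17.3
ee_pos: [589.5, -226.6, 180.9]
orientation: [3.002, 0.926, 0.001]
ft_force: [1.8, -0.5, -0.4]
width: 87.8
t: 17.6
ee_pos: [591.8, -227.5, 243.6]
orientation: [2.997, 0.925, 0.011]
ft_force: [0.2, -0.3, 0.2]
width: 87.8
```

View pics/e1.png

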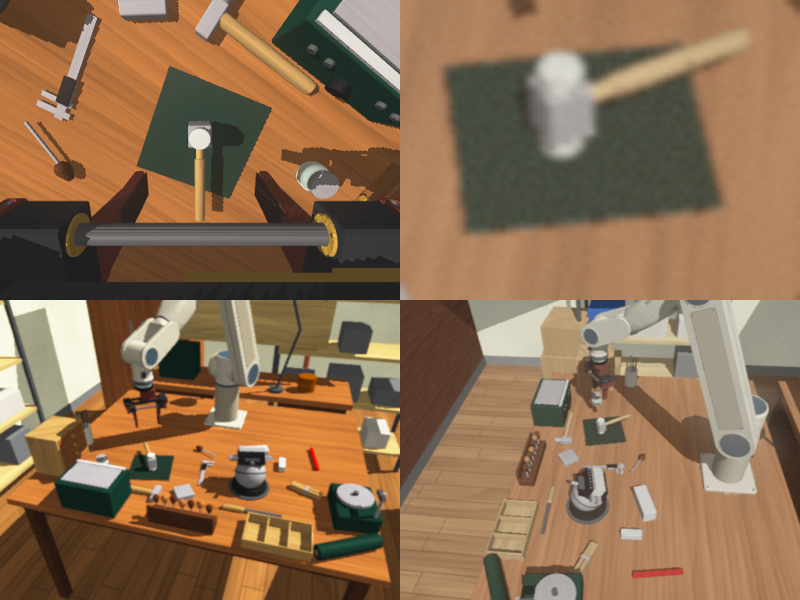

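The mallet stands upright on the mat with its face centre at wrist (199,138), near the mat's middle. The bystanders are undisturbed and the gripper is clear. I hand in.

```bash
python3 -c "
from workcell import ctrl; print(ctrl.close_job())"
```

```text
the job is handed in; nothing more can be done
None
```

The job is handed in at about 18 s of the 59 s allowed. No verdict was reported, so what follows rests on my own checks.

- **Near parallel:** I pushed its +y end in by about 32 mm with the closed fingers. It measured about 2.6 mm off its twin just after the push, and about 2 mm after bedding.
- **Block:** I gripped the mallet by its head, with the head tilted to match the vise, and pressed the block down at its middle as one steady push rather than separate taps. It moved at about 9 N and bottomed where home was expected. I held it there at about 38 N. In the last pictures it looked down and square, but I did not measure its angle or its force on each parallel.
- **Mallet:** It stands upright on its face about 15 to 20 mm from the mat's middle. The gripper is open and clear, and the bystanders look unmoved.

One reading disagreed. I took the vise's middle from the twin, but the block's end suggests the twin sits about 6 mm toward -y of it. That is within the 12 mm allowed, and I did not resolve it further.

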